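# Turn the craft-table carousel to bring the jug to the pointer

### The job

Turn the round turntable by gently pushing the wooden dowels on its rim with the fingertips, until the jug with the handle stands in line with the pointer that sticks out from under the turntable. Do not grip or lift anything, and do not touch the jug or the other things standing on the turntable: they must ride along upright in their rings. Leave the turntable at rest and the things on the table where they are.

Things in the scene. Friction and masses are not known exactly. Their poses are not given: they have to be found in the camera images.
- stand: Fixed dark wooden foot under the turntable, radius 100 mm, 18 mm high, hidden from above by the disc. A tongue (16 mm wide, 11 mm high) runs out from it along its own -x axis to the pointer. Origin on the table, on the turntable's axis; z up. Place and yaw vary; -x (the pointer) looks roughly at the robot, within 30 degrees of world -x.
- pointer (a point): Top centre of the pointer: a dark wooden diamond-shaped head, 37 mm across its corners and 24 mm high, at the end of the stand's tongue, 185 mm from the turntable's axis, showing beyond the disc's edge on the robot's side. Fixed; it does not turn.
- turntable: Pale wooden disc, radius 155 mm, top 45 mm and underside 26 mm above the table. Turns either way, more than a full turn, about its upright axis over the stand. Origin on the axis at table height; z up. Carries four dowels near the rim and four rings. Pushing a dowel sideways takes about 2 N; friction stops the disc soon after the push ends.
- dowel (a point): Top centre of one of the four alike upright wooden dowels on the turntable, for pushing it: 16 mm in diameter, 50 mm tall, tops 95 mm above the table, 143 mm from the axis. They stand on the turntable's own +x (this one), +y, -x and -y axes.
- ring (a point): Centre, at the disc's top face, of one of the four raised wooden rings on the turntable: inner radius 35 mm, outer 39 mm, 7 mm high, 80 mm from the axis, on the diagonals midway between the dowels. One thing stands loose in each.
- jug: White plastic measuring jug, 66 mm across and 75 mm tall, with a loop handle on one side (on its own +y side, reaching 36 mm out beyond the wall): the only thing on the turntable with a handle. Origin at the centre of its underside, 45 mm above the table, 80 mm from the turntable's axis, in the ring on the turntable's own (-x, -y) diagonal. Its handle points inwards, within 70 degrees of the axis.
- jar: Plain clear jar with a white lid, 66 mm across, 66 mm tall, no handle. Its origin is the centre of its underside, 45 mm above the table, 80 mm from the turntable's axis. Stands loose in one of the other three rings; which one varies.
- cup: Plain white open cup without a handle, 66 mm across at the top, 70 mm tall. Its origin is the centre of its underside, 45 mm above the table, 80 mm from the turntable's axis. Stands loose in one of the other three rings; which one varies.
- tin: Plain closed metal tin, 66 mm across, 60 mm tall. Its origin is the centre of its underside, 45 mm above the table, 80 mm from the turntable's axis. Stands loose in one of the other three rings; which one varies.
- bottle_a: White bottle, 60 mm across, 110 mm tall, standing on the table on the robot's left of the turntable. Origin at the centre of its underside. Leave alone.
- bottle_b: Amber bottle, 52 mm across, 105 mm tall, standing on the table on the robot's right of the turntable. Origin at the centre of its underside. Leave alone.
- bowl: White bowl, 130 mm across, 50 mm tall, on the table to the robot's right. Origin at the centre of its underside. Leave alone.
- spatula: Spatula lying flat on the table to the robot's left, along x. Leave alone.

How it is judged:
At the end, for the whole second after the job is handed in: The jug's centre is within 12 mm sideways of the line from the turntable's axis to the pointer, on the pointer's side; the turntable is at rest, and the jug, jar, cup and tin stand upright in their rings (x of jug in the frame of stand below -0.06 m and y of jug in the frame of stand between -0.012 and 0.012 m and angular speed of turntable below 0.05 rad/s and angle between each of jug, jar, cup, tin's own z axis and vertical below 0.1 rad and height (world z) of each of jug, jar, cup, tin below 0.055 m); the robot touches nothing.
It fails at once if the robot touches something standing on the turntable (contact force between any of the fingers, the arm and jug above 0.5 N or contact force between any of the fingers, the arm and jar above 0.5 N or contact force between any of the fingers, the arm and cup above 0.5 N or contact force between any of the fingers, the arm and tin above 0.5 N).
It fails at once if a thing on the turntable is lifted, tipped over or leaves its ring (height (world z) of any of jug, jar, cup, tin above 0.065 m or angle between any of jug, jar, cup, tin's own z axis and vertical above 0.35 rad or horizontal distance between any of jug, jar, cup, tin and turntable above 0.1 m or horizontal distance between any of jug, jar, cup, tin and turntable below 0.06 m).
It fails at once if the turntable is pushed or squeezed roughly, with more than 25 N (contact force between any of the fingers, the arm and turntable above 25 N).
It fails at once if a thing on the table is moved by more than 30 mm (distance of any of bottle_a, bottle_b, bowl, spatula from where it was at the start of the episode above 0.03 m).
It also fails if it takes over 58 s, if anything falls off the work surface, if the arm or the gripper's body presses on something with over 40 N, if the wrist force passes 120 N, or if a joint passes its speed limit or range.

### The arm

A 6-joint arm with a two-finger parallel gripper is mounted at the origin on the work surface. World frame = base frame: x ahead of the robot, y to its left, z up, the work surface at z = 0. Lengths are in m, angles in rad, forces in N, time in s.
With the tool pointing down it reaches from about 0.325 to 0.925 m from the base axis. Payload 3.1 kg.
Tool frame: the origin (TCP) lies on the front face of the gripper's body, between the roots of the fingers; the fingertips stand 73 mm ahead of it and the grasp point (between the pads) lies 54 mm ahead of it; z points along the fingers, y is the line along which they close (so a half turn about z gives the same grasp; the last joint's range is limited). The gripper opens to 85 mm and grips with 20 to 120 N. Pads are 22 mm wide; open, the fingers measure 114 mm over their backs; the gripper's body (76 mm by 85 mm) begins 54 mm behind the grasp point. The pads swing forward as they close: fully open they stand 13 mm farther back than shut.
Start: joints at [1.08, 0.217, 1.613, -0, 1.311, -0.112], TCP at [0.231, 0.581, 0.304] pointing down, gripper open.
Joint ranges: [-2.75, 2.75], [-0.78, 2.1], [0.31, 2.55], [-1.13, 4.27], [0.13, 2.63], [-2.58, 2.58]. Speed limits (rad/s): [2.79, 2.79, 3.14, 3.14, 3.14, 3.14].

### API

Orientations are given as a unit quaternion [w, x, y, z].
In Python, from station import monitor, viewer, env gives the robot as it stands.
- The arm moves only by the tool move_arm, never from a script. Its argument "plan" is a list of rows, each a list of 4 numbers: the shift along the tool's x, y, z in mm, then the turn about the tool's z in rad. In form: [[dx, dy, dz, yaw], ...]. A call has 1 to 12 rows; each row is the pose to reach, as a shift and turn from the pose commanded when the call began, along the tool's axes at that moment; what a row does not reach only later rows make up. A row lasts 1/8 s, in which the tool goes at most 62.5 mm and 10.7 degrees, less where a joint would pass 70% of its speed; a pose out of reach is approached as far as the arm can. A call with a gripper value outside its range is refused whole. "fingers" is the opening, from 0 (shut) to 1 (fully open), set as the call begins (left out, the last holds). The fingers move at their own pace and stop on an object; the grip force is fixed at half the most. Time passes only in rows, so rows that repeat a pose let the fingers close. It gives the time, the measured TCP pose, the force, the opening and the grip force at its end, in the units of the state.
- monitor.read_state(): the state, without advancing time (a new reading comes with each control period).
- viewer.snapshot(name): name is "scene" or "top" or "wrist"; returns the picture (400x640x3 uint8, red, green, blue); there is no depth.
- viewer.calibration(name): a dict with "fx", "fy", "cx", "cy" (pixels), "k1" (the pictures are not rectified: a ray, as slopes to the right and down, at radius r is drawn at 1 + k1 r^2 times it, then the intrinsics apply), "camera_from_world" (4x4, takes a point from world to camera coordinates); the wrist camera has in their place "mount" (4x4, takes a point from camera to tool coordinates, whose origin is the TCP and whose axes are the flange's). Camera axes: x right, y down, z forward; pixel columns grow to the right and rows downward; lengths in m; the calibration is good to about 2 mm. A picture is of the moment at which its call begins: read the wrist's pose just before it. calibration takes no time and is no camera call.
- env.close_job(): hands the job in; it is judged then, once.
The state is a dict: "time_s": time; "qpos": joint angles; "qd": joint speeds; "tau": joint torques, N m; "tcp_pos": TCP position; "ee_rot": TCP orientation; "force": force on the tool from outside, world axes, zero at the start; "ft_torque": the same for the moment, N m; "gripper_width": opening from 0.0 (shut) to 1.0 (fully open); "grasp_force": force on a finger pad.
Only numpy, scipy, OpenCV 4.12 (cv2) and the standard library are available. Lean on these libraries where they do the work, as an engineer would, in place of code of your own. Each camera call takes 0.05 s, during which the arm holds its last target. There are 200 camera calls.

## Working session

There is one attempt and no reset: what is moved stays moved. The work goes in short steps, Python scripts to look and compute and a tool call to move; the robot and the scene stay as the last step left them, time stands still between calls to the robot, and variables do not carry over. Pictures are saved under pics/ and viewed, at most 10 in all, crops included, and the job is handed in when it is done.

Besides the shell and the picture viewer there is one more tool, called after "Call:" as name(argument=value, ...) on one line, values as JSON. move_arm: Moves the arm, as the interface text tells. Its arguments: {"type":"object","properties":{"plan":{"type":"array"},"fingers":{"type":"number"}},"required":["plan"]}

```bash
mkdir -p pics; cat > h.py <<'E'
import numpy as np, cv2
from station import monitor, viewer, env
def ray(name,u,v):
    c=viewer.calibration(name)
    K=np.array([[c['fx'],0,c['cx']],[0,c['fy'],c['cy']],[0,0,1.]])
    d=np.array([c['k1'],0,0,0,0.])
    p=cv2.undistortPoints(np.array([[[u,v]]],float),K,d)[0,0]
    T=np.array(c['camera_from_world']);R=T[:3,:3];t=T[:3,3]
    return -R.T@t, R.T@np.array([p[0],p[1],1])
def onz(name,u,v,z):
    o,d=ray(name,u,v); return o+d*(z-o[2])/d[2]
def snap(name,fn):
    im=viewer.snapshot(name); cv2.imwrite('pics/'+fn,cv2.cvtColor(im,cv2.COLOR_RGB2BGR)); return im
E
python3 - <<'E'
from h import *
s=monitor.read_state(); print({k:s[k] for k in('time_s','tcp_pos','ee_rot')})
snap('top','t0.png'); snap('scene','s0.png')
print(onz('top',320,200,.045),onz('top',420,200,.045),viewer.calibration('top'))
E
```

```text
{'time_s': 0.0, 'tcp_pos': array([0.23079661, 0.58013596, 0.30257026]), 'ee_rot': array([-3.70546685e-04,  1.88266798e-01,  9.82117189e-01, -1.14129093e-03])}
[ 0.55827056 -0.01089304  0.045     ] [ 0.55414524 -0.29248838  0.045     ] {'fx': 361.6949138566243, 'fy': 361.6949138566243, 'cx': 322.2067218670012, 'cy': 201.4629136107232, 'k1': -0.0735535053067399, 'camera_from_world': array([[-0.01276869, -0.99970397, -0.02071055, -0.00904474],
       [-0.99583329,  0.01458414, -0.09001862,  0.55603379],
       [ 0.09029402,  0.01947483, -0.99572472,  1.01332852],
       [ 0.        ,  0.        ,  0.        ,  1.        ]])}
```

View pics/t0.png

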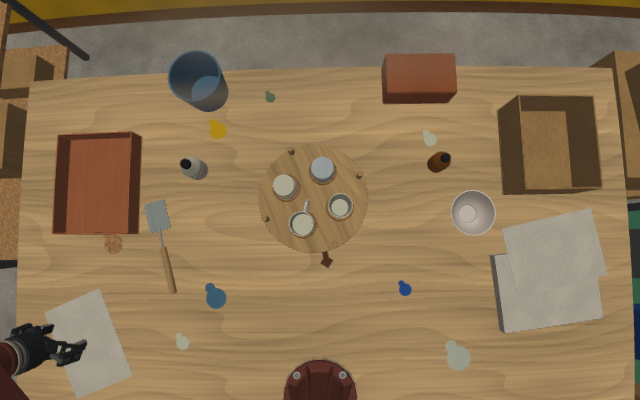

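View pics/s0.png

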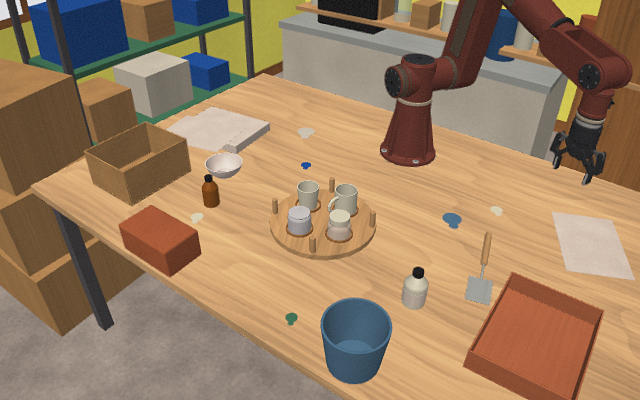

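The top view shows the disc around (314,197). The jug, with its handle pointing up, is at (302,224) and the pointer is at (326,260). Dowels are at (291,151), (359,176) and (266,219). I'll zoom in for a closer look.

```bash
python3 - <<'E'
import cv2
im=cv2.imread('pics/t0.png')[135:275,245:385]
cv2.imwrite('pics/t0c.png',cv2.resize(im,None,fx=4,fy=4,interpolation=cv2.INTER_CUBIC))
E
```

```text
(no output)
```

View pics/t0c.png

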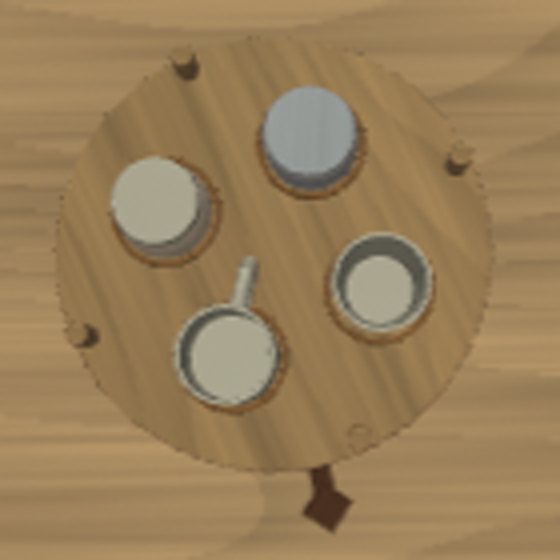

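The crop shows dowel tops at crop px (182,58), (461,153), (77,328) and (359,432), the pointer head at (327,507), and the jug rim at (229,355).

```bash
cat >> h.py <<'E'
def crop(u,v): return 245+(u+.5)/4-.5,135+(v+.5)/4-.5
def bodypx(): pass
def report(dowels,pointer,jug=None):
    D=np.array([onz('top',*p,.095)[:2] for p in dowels]); P=onz('top',*pointer,.024)[:2]
    C=D.mean(0); print('C',C,'P',P,np.linalg.norm(P-C)); ang=lambda w:np.degrees(np.arctan2(w[1],w[0]))
    for d in D: print('dowel',d,np.linalg.norm(d-C),ang(d-C))
    print('ptr ang',ang(P-C))
    if jug: J=onz('top',*jug,.12)[:2]; print('jug',J,np.linalg.norm(J-C),ang(J-C))
    return C,P,D
E
python3 - <<'E'
from h import *
report([crop(*p) for p in[(182,58),(461,153),(77,328),(359,432)]],crop(327,507),crop(229,355))
for n,u in(('bottle_a',(193,167)),('bottle_b',(439,162)),('bowl',(473,213))): print(n,onz('top',*u,.05))
from scipy.spatial.transform import Rotation as R
q=monitor.read_state()['ee_rot']; print(R.from_quat(np.roll(q,-1)).as_matrix())
E
```

```text
C [0.56742413 0.00925166] P [ 0.38518079 -0.0262893 ] 0.18567658684874605
dowel [0.6938593  0.06749779] 0.13920655858393505 24.734569126704024
dowel [ 0.62532047 -0.12047669] 0.14206136688618934 -65.94931435445025
dowel [0.51099266 0.13886941] 0.14136926994378762 113.52678554881066
dowel [ 0.43952407 -0.04888387] 0.14049257821062508 -155.55636550449043
ptr ang -168.96472775235557
jug [0.49088201 0.0350138 ] 0.08076127757453594 161.39806974936099
bottle_a [0.65857721 0.35333312 0.05      ]
bottle_b [ 0.66105697 -0.34971156  0.05      ]
bowl [ 0.51489125 -0.43989143  0.05      ]
[[-9.29121928e-01  3.69772153e-01 -9.99216539e-04]
 [ 3.69773439e-01  9.29119968e-01 -1.92057645e-03]
 [ 2.18216351e-04 -2.15393343e-03 -9.99997656e-01]]
```

Call:
move_arm(plan=[[-40, -24, 0, 0.05], [-80, -48, 0, 0.1], [-120, -72, 0, 0.15], [-160, -96, 0, 0.2], [-200, -120, 0, 0.25], [-240, -144, 0, 0.3], [-280, -168, 0, 0.35], [-320, -192, 0, 0.4], [-360, -216, 0, 0.45], [-400, -240, 0, 0.5], [-430, -257, 0, 0.5], [-442, -264, 0, 0.5]], fingers=0)

```text
time_s: 1.6
tcp_pos: [0.5448, 0.1705, 0.3034]
ee_rot: [-0.0, 0.426, 0.905, -0.0]
force: [0.1, 1.1, 0.6]
gripper_width: 0.003
grasp_force: 0.0
```

```bash
cat > st.py <<'E'
from h import *
from scipy.spatial.transform import Rotation as R
s=monitor.read_state(); M=R.from_quat(np.roll(s['ee_rot'],-1)).as_matrix()
C=np.array([.5674,.0093]);e=np.array([np.cos(np.radians(219.5)),np.sin(np.radians(219.5))]);n=np.array([e[1],-e[0]])
d=s['tcp_pos'][:2]-C
print(s['time_s'],s['tcp_pos'],'s',d@e*1e3,'n',d@n*1e3,s['force'],s['gripper_width']);print('e,n in tool',M[:2,:2].T@e,M[:2,:2].T@n)
E
python3 st.py
```

```text
1.6 [0.5447772  0.17046033 0.30335032] s -85.05427006554316 n 138.74514330205898 [0.09270704 1.0884317  0.64003699] 0.003389699687305376
e,n in tool [ 2.53143394e-04 -9.99999620e-01] [9.99999803e-01 2.53622543e-04]
```

Call:
move_arm(plan=[[0, 0, 30, 0], [0, 0, 60, 0], [0, 0, 90, 0], [0, 0, 115, 0], [0, 0, 135, 0], [0, 0, 150, 0], [0, 0, 158, 0], [0, 0, 160, 0]])

```text
time_s: 2.6
tcp_pos: [0.5442, 0.172, 0.1437]
ee_rot: [-0.0, 0.425, 0.905, -0.0]
force: [0.1, -0.2, 0.5]
gripper_width: -0.001
grasp_force: 0.0
```

```bash
python3 st.py; python3 -c "
from h import *
im=snap('top','t1.png');sc=snap('scene','s1.png')
a=cv2.imread('pics/t1.png')[135:275,245:385];b=cv2.imread('pics/s1.png')[150:290,240:400]
cv2.imwrite('pics/c1.png',np.hstack([cv2.resize(a,(390,390)),cv2.resize(b,(400,390))]))"
```

```text
2.6 [0.5441968  0.17204895 0.14372445] s -85.61689795464898 n 140.3401419032927 [ 0.10191166 -0.23786305  0.50417267] -0.0006109942458020485
e,n in tool [ 0.0026241  -0.99999655] [0.99999655 0.00262411]
```

View pics/c1.png

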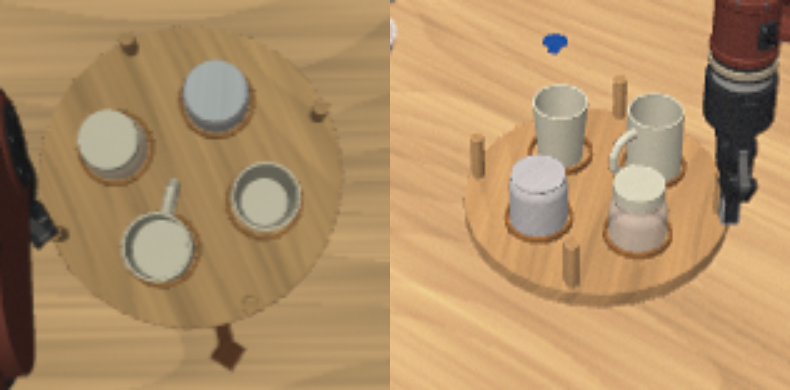

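The fingers are clear of everything and sit just behind the left dowel, so I'll push along the chord.

Call:
move_arm(plan=[[0, -8, 0, 0], [0, -14, 0, 0], [0, -20, 0, 0], [0, -26, 0, 0], [0, -33, 0, 0], [0, -40, 0, 0], [0, -47, 0, 0], [0, -54, 0, 0], [0, -61, 0, 0], [0, -68, 0, 0], [0, -74, 0, 0], [0, -78, 0, 0]])

```text
time_s: 4.2
tcp_pos: [0.4838, 0.1218, 0.1439]
ee_rot: [0.0, 0.425, 0.905, -0.0]
force: [1.3, 1.9, -0.5]
gripper_width: -0.002
grasp_force: 0.8
```

```bash
python3 st.py; python3 -c "
from h import *
im=snap('top','t2.png')
a=cv2.imread('pics/t2.png')[135:275,245:385]
cv2.imwrite('pics/c2.png',cv2.resize(a,None,fx=4,fy=4,interpolation=cv2.INTER_CUBIC))"
```

```text
4.2 [0.48379381 0.1218371  0.1438719 ] s -7.069803948011996 n 140.01646729309837 [ 1.30242213  1.87260484 -0.49297114] -0.0021703282925902676
e,n in tool [ 0.00248908 -0.9999969 ] [0.99999688 0.00248906]
```

View pics/c2.png

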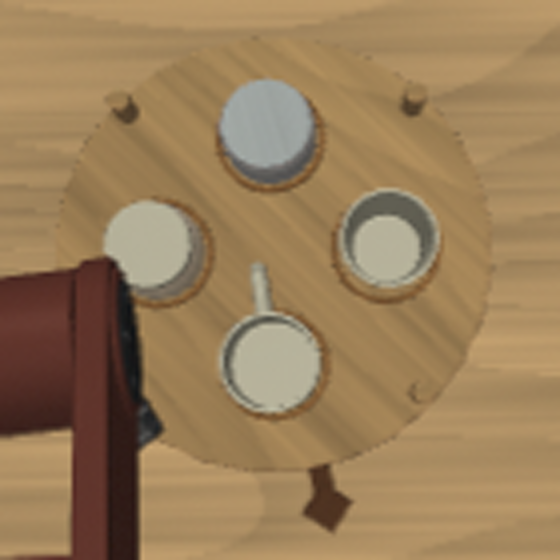

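The disc has turned. Dowel tops are now at (121,98), (414,92) and (417,391), the jug rim is at (270,362), and the pointer hasn't moved.

```bash
python3 -c "
from h import *
C=np.array([.5674,.0093])
for p,z in(((121,98),.095),((414,92),.095),((417,391),.095),((270,362),.12)):
    w=onz('top',*crop(*p),z)[:2]-C; print(np.linalg.norm(w),np.degrees(np.arctan2(w[1],w[0])))"
```

```text
0.14102407093923927 45.093943948583174
0.14083629967930794 -44.6603345978573
0.14030471711688858 -136.2216138662255
0.08140492976014978 -179.37985397779013
```

About 11° remain, which is roughly 26 mm more.

Call:
move_arm(plan=[[0, -5, 0, 0], [0, -11, 0, 0], [0, -16, 0, 0], [0, -20, 0, 0], [0, -23, 0, 0], [0, -25, 0, 0], [0, -26, 0, 0], [0, -26, 0, 0], [2, -20, 0, 0], [5, -8, 0, 0], [10, 8, 0, 0], [15, 15, 0, 0]])

```text
time_s: 5.75
tcp_pos: [0.4869, 0.1446, 0.144]
ee_rot: [0.0, 0.425, 0.905, 0.0]
force: [0.2, -0.6, -0.0]
gripper_width: -0.003
grasp_force: 0.0
```

Call:
move_arm(plan=[[0, 0, -20, 0], [10, 0, -50, 0], [20, 0, -90, 0], [40, 0, -130, 0], [80, 0, -150, 0], [130, 0, -150, 0], [180, 0, -150, 0], [220, 0, -150, 0], [230, 0, -150, 0]])

```text
time_s: 6.88
tcp_pos: [0.3376, 0.322, 0.2938]
ee_rot: [-0.0, 0.424, 0.906, -0.0]
force: [0.1, -0.2, -1.0]
gripper_width: -0.0
grasp_force: 0.0
```

```bash
python3 st.py; python3 -c "
from h import *
im=snap('top','t3.png')
a=cv2.imread('pics/t3.png')[135:275,245:385]
cv2.imwrite('pics/c3.png',cv2.resize(a,None,fx=4,fy=4,interpolation=cv2.INTER_CUBIC))"
```

```text
6.875 [0.33760901 0.3220128  0.29383194] s -21.597423223125546 n 387.461931283841 [ 0.14563389 -0.16666718 -0.96084922] -0.00029611483416457936
e,n in tool [ 0.00640043 -0.99997936] [0.9999795  0.00640054]
```

View pics/c3.png

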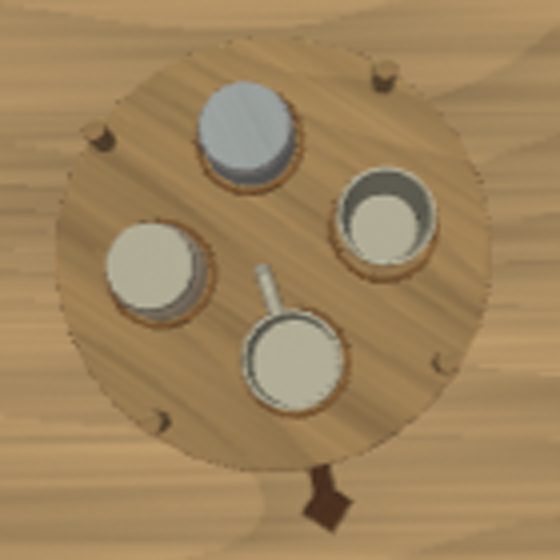

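The arm is clear. Dowel tops are at (385,68), (97,130), (157,419) and (441,361), the jug rim is at (294,360), and everything is upright.

```bash
python3 -c "
from h import *
C,P,D=report([crop(*p) for p in[(385,68),(97,130),(157,419),(441,361)]],crop(327,507),crop(294,360))
J=onz('top',*crop(294,360),.12)[:2]; u=(P-C)/np.linalg.norm(P-C); w=J-C; print('side mm',1e3*(u[0]*w[1]-u[1]*w[0]))"
```

```text
C [0.56627454 0.00908544] P [ 0.38518079 -0.0262893 ] 0.1845164442487949
dowel [ 0.68444222 -0.07039133] 0.14240842368909273 -33.92383559480228
dowel [0.64519687 0.12553296] 0.140672529775378 55.87253426593249
dowel [0.44970408 0.08528316] 0.13926508702240942 146.82886505416096
dowel [ 0.48575497 -0.10408304] 0.1388902623467323 -125.43191650694673
ptr ang -168.94706004942557
jug [ 0.48709088 -0.0071666 ] 0.08083427061418923 -168.40141053181983
side mm 0.7698038918281368
```

```bash
python3 -c "
from station import env
print(env.close_job())"
```

```text
the job is handed in; nothing more can be done
None
```

I turned the turntable until the jug lined up with the pointer, about 1 mm off the line in the last picture, and handed the job in; everything on it was still upright and the arm was clear, but no verdict was returned.

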